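# Set up the recipe tablet on its kickstand

### The arm

A 6-joint arm with a two-finger parallel gripper is mounted at the origin on a cart in front of the work surface, level with it; the furniture and walls round the work are solid. World frame = base frame: x ahead of the robot, y to its left, z up, the work surface at z = 0. Lengths are in m, angles in rad, forces in N, time in s.
With the tool pointing down it reaches from about 0.35 to 0.975 m from the base axis. Payload 4.9 kg.
Tool frame: the origin (TCP) lies midway between the tips of the shut fingers; the grasp point (between the pads) lies 19 mm behind it (manip.hold_point_z is the distance from the TCP to the grasp point, in m); z points along the fingers, y is the line along which they close (so a half turn about z gives the same grasp; the last joint's range is limited). The gripper opens to 85 mm and grips with 20 to 120 N. Pads are 22 mm wide; open, the fingers measure 114 mm over their backs; the gripper's body (76 mm by 85 mm) begins 54 mm behind the grasp point. The pads swing forward as they close: fully open they stand 13 mm farther back than shut.
Start: joints at [-1.367, 0.053, 1.613, -0, 1.476, -0.119], TCP at [0.198, -0.593, 0.209] pointing down, gripper open.
Joint ranges: [-3.01, 3.01], [-1.01, 2.22], [0.06, 2.58], [-1.02, 4.17], [0.09, 2.62], [-3.14, 3.14]. Speed limits (rad/s): [2.57, 2.57, 3.14, 3.14, 3.14, 3.14].

### API

Orientations are given as a unit quaternion [w, x, y, z].
In Python, from plant import manip gives the robot as it stands. The module is installed in compiled form; this text tells all that it offers.
- The arm moves only by the shell command python3 -m jog 'ROWS' [OPENING]. ROWS is JSON, one flat list of numbers, 6 for each row, row after row: the shift along the tool's x, y, z in units of 0.1 m (1.0 is 0.1 m), then the turn, a rotation vector about the tool's x, y, z in units of 180 degrees (1.0 is 180 degrees). A call has 1 to 8 rows; each row is the pose to reach, as a shift and turn from the pose commanded when the call began, along the tool's axes at that moment, turning the shorter way round; what a row does not reach only later rows make up. A row lasts 1/8 s, in which the tool goes at most 62.5 mm and 10.7 degrees, less where a joint would pass 70% of its speed; a pose out of reach is approached as far as the arm can. A call with a number of a shift or a turn outside -1 to 1 is refused whole. A call with a gripper value outside its range is refused whole. OPENING is the finger opening in mm, from 0 to 85.4, set as the call begins (- or left out, the last holds). The fingers move at their own pace and stop on an object; the grip force is fixed at half the most. Time passes only in rows, so rows that repeat a pose let the fingers close. It gives the time, the measured TCP pose, the force, the opening and the grip force at its end, in the units of the state.
- manip.state(): the state, without advancing time (a new reading comes with each control period).
- manip.grab_frame(name): name is "side" or "top" or "wrist"; returns a dict with "img" (384x512x3 uint8, blue, green, red), "z_map" (384x512 float32, m along the optical axis (not along the pixel's ray), 0 where there is no reading), "fx", "fy", "cx", "cy" (pixels), "xyz" and "attitude" of the camera in the world; the wrist camera has in their place "T_tool_cam" (4x4, takes a point from camera to tool coordinates, whose origin is the TCP and whose axes are the flange's). Camera axes: x right, y up, looking along -z (the intrinsics and any distortion apply to the point x, -y, -z); pixel columns grow to the right and rows downward; lengths in m; the calibration is good to about 2 mm. A picture is of the moment at which its call begins: read the wrist's pose just before it.
- manip.job_done(): hands the job in; it is judged then, once.
The state is a dict: "time": time; "joint_pos": joint angles; "joint_vel": joint speeds; "joint_efforts": joint torques, N m; "tool_pos": TCP position; "tool_rot": TCP orientation; "contact_force": force on the tool from outside, world axes, zero at the start; "ft_torque": the same for the moment, N m; "gripper_width": opening from 0.0 (shut) to 1.0 (fully open); "grasp_force": force on a finger pad.
Only numpy, scipy, OpenCV 4.12 (cv2) and the standard library are available. Lean on these libraries where they do the work, as an engineer would, in place of code of your own. Each camera call takes 0.05 s, during which the arm holds its last target. There are 200 camera calls.

### The job

Set the recipe tablet up for the cook: it leans with its screen turned in against the honey jar. Unfold the orange kickstand on its back all the way, then stand the tablet on its lower edge and kickstand in the gap between the oil bottle and the pepper mill, in line with them, with the screen facing the front edge of the worktop (the robot's side). Do not knock over the jar or push the bottle, the mill or the mug about, and leave the tablet standing free.

Things in the scene. Friction and masses are not known exactly. Their poses are not given: they have to be found in the camera images.
- tablet_centre (a point): Centre of the loose recipe tablet in a dark teal case: a flat slab 196 mm wide (own y), 146 mm high (own z, lower to upper edge) and 16 mm thick (own x, from the screen at -8 mm to the back of the case at +8 mm); 0.49 to 0.69 kg. At the start it stands on its lower edge, leaning about 27 degrees towards its screen side onto the lid rim of the honey jar; its back looks up and outwards.
- tablet_top (a point): Middle of the tablet's upper edge. The upper 40 mm of the case is plain and 16 mm thick, free on both sides at the start (the jar's lid touches the screen about 94 mm up from the lower edge), so it can be pinched there in line with the slab. Same axes as the tablet centre.
- tablet_edge (a point): Middle of the tablet's lower edge face, 73 mm below the tablet centre in its plane. With the kickstand fully unfolded the tablet stands leaning 26 degrees from vertical, away from its screen; it then rests on the back corner of this edge and on the kickstand's foot.
- kickstand (a joint): Angle of the orange kickstand on the back, rad: 0 folded flat, 0.873 (50 degrees) fully unfolded at its stop; it may start ajar by up to 0.08. A friction hinge (0.03 N m): it stays where it is left. The leaning tablet is held only by its weight and its rubber edge, so pull gently. The free lower end swings out, away from the back of the case.
- hinge_axis (a point): Middle of the kickstand's hinge axis, on the tablet: tablet-centre coordinates x +8, z +17 mm; the axis runs along the tablet's y. Same axes as the tablet centre. The kickstand is a bar 34 mm wide (along y, centred) and 12 mm thick, centred on the axis, reaching 88 mm from it, towards the lower edge when folded.
- stand_foot (a point): Centre of the black rubber foot (12 mm diameter, 34 mm long) at the kickstand's free end, 82 mm from the hinge axis. Folded, the bar stands 6 mm proud of the back, in a 6 mm deep recess (floor at tablet x +2 mm) that leaves a 30 mm wide finger scoop on each side of the bar, from the lower edge up to 106 mm. When it stands on the worktop this point is 6 mm up.
- reading_point (a point): A point 0.5 m straight out from the middle of the screen (tablet x = -0.5 m): where a reader's eyes would be. It moves with the tablet.
- worktop_mid (a point): A fixed point on the worktop, straight ahead of the robot; its x axis points straight away from the robot and the worktop's front edge, y to the robot's left, z up.
- oil_bottle: Tall glass oil bottle with a dark cap, loose, 60 mm across and 272 mm high, 0.6 kg; origin at the centre of its foot on the worktop. It stands about 300 mm from the pepper mill, as the one side of the gap; either may be the left one.
- pepper_mill: Dark wooden pepper mill, loose, 58 mm across and 170 mm high; origin at the centre of its foot on the worktop. The other side of the gap.
- jar_top (a point): Centre of the top of the honey jar (green lid), loose, 0.5 kg, 63 mm across at the lid and 84 mm high, standing on the worktop; the tablet leans on the rim of its lid.
- mug: White mug with spots, loose, 78 mm across without its handle and 93 mm high, origin near the centre of its foot; it stands behind the honey jar, away from the robot.
Not all that is in view belongs to the job. Leave any purple or red look-alike of the part that bears jar_top alone.

How it is judged:
By the outcome, as a careful person would: the job done as asked, in the order asked, and still so for the second after the job is handed in, with the robot touching nothing.
It also fails if it takes over 61 s, if anything falls off the work surface, if the arm or the gripper's body presses on something with over 40 N, if the wrist force passes 120 N, or if a joint passes its speed limit or range.

## Working session

There is one attempt and no reset: what is moved stays moved. The work goes in short steps, Python scripts to look and compute and a shell command to move; the robot and the scene stay as the last step left them, time stands still between calls to the robot, and variables do not carry over. Pictures are saved under pics/ and viewed, at most 10 in all, crops included, and the job is handed in when it is done.

```bash
mkdir -p pics; cat > h.py <<'E'
import numpy as np, cv2
from plant import manip
from scipy.spatial.transform import Rotation as R
def q2R(q): return R.from_quat([q[1],q[2],q[3],q[0]]).as_matrix()
def cam(f,st=None):
    if "xyz" in f:
        a=np.array(f["attitude"],float)
        return (a if a.shape==(3,3) else q2R(a)), np.array(f["xyz"])
    T=np.array(f["T_tool_cam"]); Rt=q2R(st["tool_rot"]); 
    return Rt@T[:3,:3], Rt@T[:3,3]+np.array(st["tool_pos"])
def cloud(f,st=None):
    Rc,p=cam(f,st); z=f["z_map"]; v,u=np.mgrid[:z.shape[0],:z.shape[1]]
    X=np.stack([(u-f["cx"])/f["fx"]*z,-(v-f["cy"])/f["fy"]*z,-z],-1)
    W=X@Rc.T+p; W[z==0]=np.nan; return W
def grab(n):
    st=manip.state(); f=manip.grab_frame(n); return f,st
E
python3 - <<'E'
from h import *
a,_=grab("side");b,s=grab("top")
print({k:v for k,v in a.items() if k not in("img","z_map")});print({k:v for k,v in b.items() if k not in("img","z_map")})
cv2.imwrite("pics/a.png",a["img"]);cv2.imwrite("pics/b.png",b["img"])
np.savez("ab.npz",A=cloud(a),B=cloud(b),a=a["img"],b=b["img"])
print(s)
E
```

```text
{'fx': 372.076261391546, 'fy': 372.076261391546, 'cx': 247.14288706302054, 'cy': 190.31760236560606, 'xyz': array([0.41268442, 0.88618022, 0.73818388]), 'attitude': array([-0.06439575, -0.03969892,  0.42954861,  0.89986953])}
{'fx': 414.81057144824274, 'fy': 414.81057144824274, 'cx': 259.08657405524656, 'cy': 190.43064579854595, 'xyz': array([0.44876116, 0.00670728, 1.16258913]), 'attitude': array([ 0.70757663,  0.02667677, -0.02393684, -0.70572707])}
{'time': 0.05, 'joint_pos': array([-1.36697098e+00,  5.33353023e-02,  1.61429668e+00, -6.44522809e-06,
        1.47600569e+00, -1.19005382e-01]), 'joint_vel': array([-2.23841878e-04, -1.41983834e-03, -8.45048941e-04, -8.94875494e-04,
       -4.03155815e-04, -8.95774596e-05]), 'joint_efforts': array([-8.71858720e-04, -3.95183408e+01, -3.71659791e+01, -1.46109519e-04,
        4.04805454e-03, -6.40457330e-06]), 'tool_pos': array([ 0.19814137, -0.59205347,  0.20807484]), 'tool_rot': array([-1.02145253e-03,  9.87000235e-01,  1.60715556e-01, -4.65564968e-05]), 'contact_force': array([0.53019166, 0.56273589, 0.28937773]), 'ft_torque': array([ 0.01454798,  0.00575914, -0.01004276]), 'grasp_force': 0.0, 'gripper_width': 0.9988710882561092}
```

View pics/a.png

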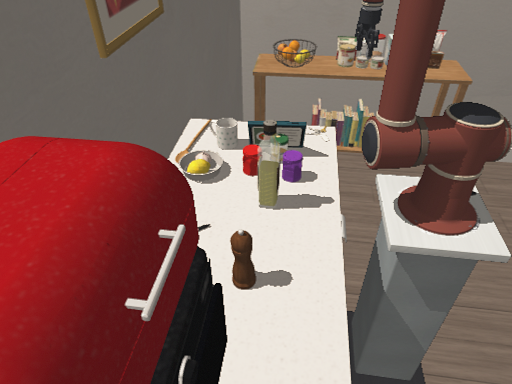

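View pics/b.png

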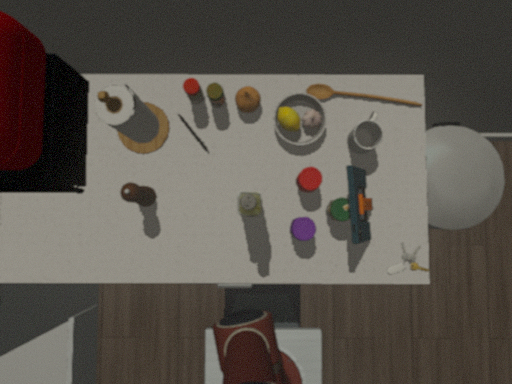

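The side view shows the tablet at (278,135), the green lid at (282,143) in front of it, the bottle at (269,165) and the mill at (243,260). The decoys are red (252,160) and purple (292,166). In the top view the tablet is at (358,205) with its orange kickstand at (364,204) facing right (−y). The green jar is at (342,210), the mug at (366,135), the bottle at (250,205) and the mill at (130,192).

```bash
python3 - <<'E'
from h import *
d=np.load("ab.npz")
for n in "AB":
    W=d[n];hsv=cv2.cvtColor(d[n.lower()],cv2.COLOR_BGR2HSV);H,S,V=hsv[...,0].astype(int),hsv[...,1],hsv[...,2]
    u=np.mgrid[:384,:512][1]
    on=(W[...,2]>0.004)&(W[...,0]>.2)&(W[...,0]<1)
    def rep(l,m):
        P=W[m&on]; 
        if len(P)<4: print(n,l,len(P));return P
        print(n,l,len(P),"min",P.min(0).round(3),"max",P.max(0).round(3),"med",np.median(P,0).round(3));return P
    rep("teal",(H>85)&(H<115)&(S>90)&(W[...,1]<0))
    rep("orange",(H>3)&(H<16)&(S>150)&(W[...,1]<-.15)&(W[...,0]<.6)&(W[...,0]>.35))
    rep("green",(H>45)&(H<85)&(S>100))
    rep("purple",(H>125)&(H<150)&(S>100))
    rep("red",((H<4)|(H>174))&(S>150)&(W[...,1]<.0))
    # table & heights boxes
    Z=W[...,2]; m=(Z<.01)&(W[...,0]>.35)&(W[...,0]<.7)&(abs(W[...,1])<.3); print(n,"table z",np.median(Z[m]))
    for l,(x0,x1,y0,y1) in dict(bottle=(.3,.55,-.08,.12),mill=(.3,.6,.25,.5),mug=(.5,.72,-.38,-.2)).items():
        mm=(W[...,0]>x0)&(W[...,0]<x1)&(W[...,1]>y0)&(W[...,1]<y1)&(Z>.02); P=rep(l,mm)
        t=P[P[:,2]>P[:,2].max()-.02]; print("  top",np.mean(t,0).round(3),(t.min(0)+t.max(0))/2)
E
```

```text
A teal 242 min [ 0.397 -0.282  0.011] max [ 0.588 -0.204  0.14 ] med [ 0.468 -0.22   0.133]
A orange 14 min [ 0.538 -0.247  0.056] max [ 0.553 -0.233  0.084] med [ 0.546 -0.241  0.066]
A green 77 min [ 0.452 -0.239  0.049] max [0.542 0.522 0.298] med [ 0.468 -0.198  0.086]
A purple 546 min [ 0.4   -0.19   0.004] max [0.535 0.592 0.271] med [ 0.429 -0.083  0.063]
A red 414 min [ 0.541 -0.274  0.005] max [ 0.601 -0.087  0.089] med [ 0.564 -0.099  0.063]
A table z 0.0009288441024274952
A bottle 1798 min [ 0.408 -0.08   0.02 ] max [0.52  0.068 0.276] med [0.485 0.06  0.144]
  top [0.489 0.043 0.269] [0.48993095 0.03844765 0.26601006]
A mill 1139 min [0.491 0.311 0.02 ] max [0.6   0.5   0.475] med [0.517 0.346 0.12 ]
  top [0.589 0.496 0.464] [0.58862391 0.4936803  0.46556151]
A mug 899 min [ 0.535 -0.316  0.02 ] max [ 0.72  -0.204  0.139] med [ 0.651 -0.243  0.073]
  top [ 0.561 -0.213  0.131] [ 0.56111804 -0.21398801  0.12921798]
B teal 18 min [ 0.41  -0.244  0.11 ] max [ 0.582 -0.214  0.135] med [ 0.488 -0.221  0.132]
B orange 163 min [ 0.468 -0.29   0.03 ] max [ 0.517 -0.241  0.108] med [ 0.493 -0.257  0.089]
B green 978 min [ 0.452 -0.218  0.031] max [0.838 0.679 0.304] med [0.633 0.492 0.174]
B purple 771 min [ 0.4   -0.132  0.034] max [0.833 0.625 0.304] med [ 0.45  -0.08   0.085]
B red 395 min [ 0.201 -0.148  0.035] max [ 0.588 -0.     0.539] med [ 0.557 -0.12   0.083]
B table z -0.0014272175632644712
B bottle 659 min [ 0.413 -0.08   0.02 ] max [0.519 0.062 0.276] med [0.485 0.03  0.208]
  top [0.489 0.033 0.271] [0.48884653 0.03307733 0.26619406]
B mill 3113 min [0.489 0.301 0.02 ] max [0.6   0.5   0.439] med [0.564 0.487 0.203]
  top [0.588 0.469 0.427] [0.58347871 0.46915139 0.42948052]
B mug 1207 min [ 0.5   -0.313  0.02 ] max [ 0.718 -0.2    0.138] med [ 0.585 -0.252  0.083]
  top [ 0.544 -0.22   0.131] [ 0.54462364 -0.2219825   0.1282583 ]
```

```bash
python3 - <<'E'
from h import *
d=np.load("ab.npz")
A,B=d["A"],d["B"]
# tablet back, top view
hs=cv2.cvtColor(d["b"],cv2.COLOR_BGR2HSV)
m=(B[...,0]>.39)&(B[...,0]<.6)&(B[...,1]<-.205)&(B[...,1]>-.32)&(B[...,2]>.012)&(B[...,2]<.15)
org=(hs[...,0]>3)&(hs[...,0]<16)&(hs[...,1]>150)
P=B[m&~org]
for it in range(6):
    c=P.mean(0);n=np.linalg.svd(P-c)[2][2]; n*=np.sign(-n[1]); r=(P-c)@n; P=P[abs(r)<max(.003,1.5*r.std())]
print("back plane",n.round(3),c.round(3),len(P),"tilt",np.degrees(np.arcsin(n[2])),"yaw of normal",np.degrees(np.arctan2(n[1],n[0])))
yv=np.cross([0,0,1],n);yv/=np.linalg.norm(yv);zv=np.cross(n,yv);print("y",yv,"z",zv)
s=(P-c)@yv;t=(P-c)@zv;print("w ext",s.min(),s.max(),"h",t.min(),t.max())
Q=B[m&org];print("orange proud",np.percentile((Q-c)@n,[10,50,90]),"y",np.percentile((Q-c)@yv,[2,98]),"z",np.percentile((Q-c)@zv,[2,98]),Q[:,0].min(),Q[:,0].max())
# top edge points from both
for W in(A,B):
    k=(W[...,0]>.39)&(W[...,0]<.6)&(W[...,1]<-.19)&(W[...,1]>-.26)&(W[...,2]>.12)&(W[...,2]<.15);T=W[k]
    print("top",len(T),T.min(0),T.max(0),T.mean(0))
def blob(W,x0,x1,y0,y1,z0,z1):
    k=(W[...,0]>x0)&(W[...,0]<x1)&(W[...,1]>y0)&(W[...,1]<y1)&(W[...,2]>z0)&(W[...,2]<z1);T=W[k];lo,hi=np.percentile(T,[1,99],0);return len(T),((lo+hi)/2).round(3),(hi-lo).round(3)
for z0,z1 in((.02,.1),(.1,.14),(.14,.2)):
  for n_,W in(("A",A),("B",B)):
    print(n_,z0,"mill",blob(W,.4,.6,.27,.42,z0,z1),"bottle",blob(W,.42,.56,-.03,.1,z0,z1))
print("mug",blob(B,.6,.75,-.33,-.2,.08,.1))
E
python3 -m jog '[0,0,-0.6,0,0,0, 0,0,-1,0,0,0, 0,0,-1,0,0,0]' 85 | tail -8
```

```text
back plane [ 0.06  -0.882  0.467] [ 0.491 -0.248  0.094] 751 tilt 27.85372389489863 yaw of normal -86.11073507942262
y [ 0.997697    0.06782836 -0.        ] z [-0.03169049  0.46613987  0.88414327]
w ext -0.09744713110024533 0.09776790782169247 h -0.09315463981914172 0.05247941522479237
orange proud [-0.00095265  0.00563569  0.00957703] y [-0.02268091  0.02328476] z [-0.06921592  0.01167637] 0.46789444926897117 0.5169627458753003
top 273 [ 0.39323225 -0.23416724  0.12011508] [ 0.58690932 -0.20384197  0.1404361 ] [ 0.48173101 -0.21826078  0.1313196 ]
top 635 [ 0.39287893 -0.24396573  0.12008327] [ 0.5874953  -0.20836919  0.14070227] [ 0.48781811 -0.22342865  0.13108111]
A 0.02 mill (481, array([0.516, 0.341, 0.06 ]), array([0.049, 0.03 , 0.077])) bottle (458, array([0.489, 0.05 , 0.06 ]), array([0.058, 0.033, 0.078]))
B 0.02 mill (200, array([0.515, 0.321, 0.058]), array([0.051, 0.038, 0.063])) bottle (3, array([0.481, 0.021, 0.053]), array([0.042, 0.036, 0.063]))
A 0.1 mill (214, array([0.518, 0.342, 0.12 ]), array([0.044, 0.023, 0.039])) bottle (252, array([0.489, 0.052, 0.12 ]), array([0.058, 0.028, 0.039]))
B 0.1 mill (64, array([0.517, 0.318, 0.124]), array([0.047, 0.026, 0.031])) bottle (3, array([0.462, 0.022, 0.123]), array([0.005, 0.027, 0.03 ]))
A 0.14 mill (330, array([0.519, 0.334, 0.156]), array([0.045, 0.036, 0.03 ])) bottle (433, array([0.489, 0.047, 0.17 ]), array([0.059, 0.039, 0.059]))
B 0.14 mill (303, array([0.517, 0.328, 0.155]), array([0.044, 0.043, 0.028])) bottle (108, array([0.489, 0.033, 0.174]), array([0.06 , 0.058, 0.052]))
mug (218, array([ 0.683, -0.274,  0.088]), array([0.097, 0.076, 0.015]))
time: 0.48
tool_pos: [0.1986, -0.5944, 0.3143]
tool_rot: [0.004, 0.987, 0.161, 0.0]
contact_force: [-0.1, -0.1, -0.4]
gripper_width: 0.994
grasp_force: 0.0
```

```bash
cat >> h.py <<'E'
yv=np.array([.9977,.0678,0]); hv=np.array([-.0678,.9977,0]); ez=np.array([0,0,1.])
th=np.radians(27.4)
nv=-hv*np.cos(th)+ez*np.sin(th); zv=hv*np.sin(th)+ez*np.cos(th)
cen=np.array([.4912,-.2505,.069]); hinge=cen+.008*nv+.017*zv
def barpose(phi,alpha,dist=.055,xo=-.004,deg0=45):
    """tool pitch phi (deg below horizontal), bar unfolded alpha (rad)"""
    bar=-zv*np.cos(alpha)+nv*np.sin(alpha); bn=nv*np.cos(alpha)+zv*np.sin(alpha)
    p=hinge+dist*bar+xo*bn; f=np.radians(phi)
    tz=hv*np.cos(f)-ez*np.sin(f); return p,np.stack([np.cross(yv,tz),yv,tz],1)
def rel(p,Rm,st=None):
    st=st or manip.state(); R0=q2R(st["tool_rot"])
    d=R0.T@(p-np.array(st["tool_pos"]))*10; r=R.from_matrix(R0.T@Rm).as_rotvec()/np.pi
    return np.concatenate([d,r]).round(3).tolist()
E
python3 - <<'E'
from h import *
p,Rm=barpose(45,.03); print(p,"hinge",hinge)
print(rel(p-.10*Rm[:,2],Rm)); 
f=manip.grab_frame("wrist");print(f["T_tool_cam"],f["fx"])
E
```

```text
[ 0.49272882 -0.27299709  0.03777931] hinge [ 0.49115112 -0.24978078  0.08777446]
[3.632, -1.447, 2.044, 0.166, 0.214, -0.395]
[[ 9.80066545e-04  9.63213448e-01  2.68735732e-01  6.79483020e-02]
 [ 9.99999407e-01 -8.16661263e-04 -7.19840464e-04 -2.18508362e-05]
 [-4.73893953e-04  2.68736278e-01 -9.63213677e-01 -1.64144778e-01]
 [ 0.00000000e+00  0.00000000e+00  0.00000000e+00  1.00000000e+00]] 285.85850881988785
```

```bash
python3 -m jog '[0.5,-0.2,0,0.083,0.107,-0.2, 0.99,-0.4,0.1,0.166,0.214,-0.395, 0.99,-0.4,0.1,0.166,0.214,-0.395, 0.99,-0.4,0.1,0.166,0.214,-0.395, 0.99,-0.4,0.1,0.166,0.214,-0.395, 0.99,-0.4,0.1,0.166,0.214,-0.395, 0.99,-0.4,0.1,0.166,0.214,-0.395, 0.99,-0.4,0.1,0.166,0.214,-0.395]' 60
python3 - <<'E'
from h import *
p,Rm=barpose(45,.03); print(rel(p-.10*Rm[:,2],Rm),manip.state()["joint_pos"].round(2))
E
```

```text
time: 1.52
tool_pos: [0.2789, -0.5229, 0.2968]
tool_rot: [-0.285, 0.629, 0.673, 0.265]
contact_force: [-0.4, 0.3, 0.4]
gripper_width: 0.699
grasp_force: 0.0
[-0.2, 2.306, 2.488, -0.0, -0.004, -0.001] [-1.29  0.45  1.15  0.21  2.31 -1.27]
```

```bash
python3 -m jog '[0,0.5,0.4,0,0,0, 0,1,0.8,0,0,0, -0.1,1,0.9,0,0,0]' | head -2; python3 -m jog '[0,0.5,0.4,0,0,0, -0.1,1,0.8,0,0,0, -0.1,1,0.9,0,0,0,-0.1,1,0.9,0,0,0]'
python3 - <<'E'
from h import *
p,Rm=barpose(45,.03); print(rel(p-.10*Rm[:,2],Rm),manip.state()["joint_pos"].round(2))
f,s=grab("wrist"); cv2.imwrite("pics/w1.png",f["img"]); W=cloud(f,s)
np.savez("w1.npz",W=W,i=f["img"])
hs=cv2.cvtColor(f["img"],cv2.COLOR_BGR2HSV)
o=(hs[...,0]>3)&(hs[...,0]<16)&(hs[...,1]>150)&(W[...,2]>0.005)&(abs(W[...,0]-.49)<.08)
Q=W[o];print(len(Q),"local x,y,z pct",[np.percentile((Q-cen)@a,[2,20,50,80,98]).round(4) for a in(nv,yv,zv)])
m=(W[...,0]>.39)&(W[...,0]<.6)&(W[...,1]<-.205)&(W[...,1]>-.32)&(W[...,2]>.012)&(W[...,2]<.15)&~o
P=W[m]
for i in range(8):
    c=P.mean(0);n=np.linalg.svd(P-c)[2][2]; n*=np.sign(-n[1]); r=(P-c)@n; P=P[abs(r)<max(.0025,1.5*r.std())]
print(n,c,len(P),"x of back",((c-cen)@nv),np.percentile((P-cen)@yv,[.5,99.5]),np.percentile((P-cen)@zv,[.5,99.5]))
E
```

```text
time: 1.9
tool_pos: [0.377, -0.4565, 0.2245]
time: 2.4
tool_pos: [0.4702, -0.3961, 0.1562]
tool_rot: [-0.284, 0.632, 0.672, 0.263]
contact_force: [0.2, 0.1, 0.4]
gripper_width: 0.703
grasp_force: 0.0
[0.016, 0.309, 0.695, -0.0, -0.003, -0.002] [-0.99  0.51  1.31  0.39  2.02 -1.01]
2636 local x,y,z pct [array([0.0033, 0.0148, 0.0172, 0.0197, 0.0216]), array([-0.021 , -0.0108,  0.0009,  0.0126,  0.0233]), array([-0.0629, -0.0424, -0.012 ,  0.0134,  0.0212])]
[ 0.06052377 -0.88699076  0.45780375] [ 0.49207773 -0.24928456  0.09190788] 14705 x of back 0.009518434277067047 [-0.09581654  0.09715502] [-0.06740296  0.07074965]
```

View pics/w1.png

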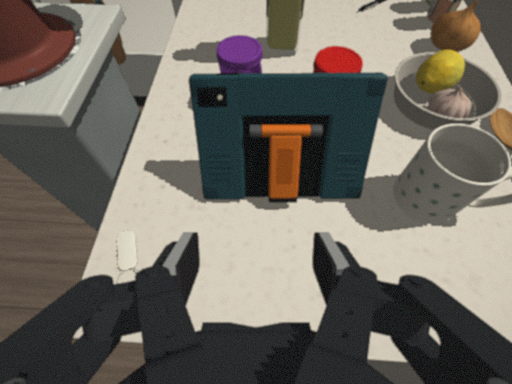

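The wrist view shows the tablet back at (290,135), the orange bar at (285,165) with dark scoops on both sides, and the fingers at columns 198 and 315. The measured back plane agrees within 1.5 mm.

```bash
sed -i 's/^cen=np.array(.*/cen=np.array([.4912,-.2505,.069]); cen=cen+.0015*nv+.0005*yv; hinge=cen+.008*nv+.017*zv/' h.py
python3 -m jog '[0,0.15,0,0,0,0, 0,0.31,0.1,0,-0.003,-0.002, 0,0.31,0.4,0,-0.003,-0.002, 0,0.31,0.7,0,-0.003,-0.002, 0,0.31,0.7,0,-0.003,-0.002]' 55|head -2
python3 - <<'E'
from h import *
p,Rm=barpose(45,.05); print(rel(p,Rm))
E
```

```text
time: 3.08
tool_pos: [0.4987, -0.343, 0.1069]
[0.0, -0.005, 0.961, -0.001, 0.0, 0.0]
```

```bash
python3 -m jog '[0,0,0.3,0,0,0, 0,0,0.6,0,0,0, 0,0,0.75,0,0,0, 0,0,0.83,0,0,0, 0,0,0.89,0,0,0, 0,0,0.93,0,0,0, 0,0,0.93,0,0,0]' 55
python3 - <<'E'
from h import *
p,Rm=barpose(45,.05); print(rel(p,Rm)); f,s=grab("wrist"); cv2.imwrite("pics/w2.png",f["img"])
E
```

```text
time: 3.95
tool_pos: [0.4946, -0.2801, 0.0428]
tool_rot: [-0.278, 0.631, 0.676, 0.261]
contact_force: [-0.4, 0.4, 0.7]
gripper_width: 0.644
grasp_force: 0.0
[0.008, -0.009, 0.062, 0.0, 0.001, 0.0]
```

View pics/w2.png

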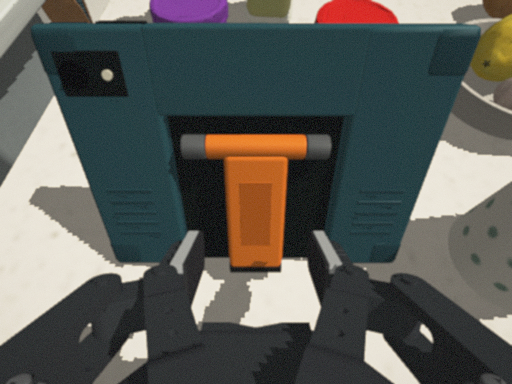

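The fingers straddle the orange bar, centred at column 257 with the bar at 256. I'll move in a little further and close.

```bash
python3 -m jog '[0,0,0.05,0,0,0,0,0,0.05,0,0,0]'; python3 -m jog '[0,0,0,0,0,0,0,0,0,0,0,0,0,0,0,0,0,0,0,0,0,0,0,0]' 20
python3 - <<'E'
from h import *
p,Rm=barpose(45,.05); print(rel(p,Rm)); f,s=grab("wrist"); cv2.imwrite("pics/w3.png",f["img"])
E
```

```text
time: 4.25
tool_pos: [0.4941, -0.276, 0.0388]
tool_rot: [-0.278, 0.631, 0.676, 0.261]
contact_force: [0.2, -0.4, -0.5]
gripper_width: 0.642
grasp_force: 0.0
time: 4.75
tool_pos: [0.4944, -0.2764, 0.0391]
tool_rot: [-0.278, 0.631, 0.676, 0.261]
contact_force: [0.4, 0.3, 0.5]
gripper_width: 0.232
grasp_force: 0.0
[0.007, -0.009, 0.01, 0.0, 0.001, 0.0]
```

View pics/w3.png

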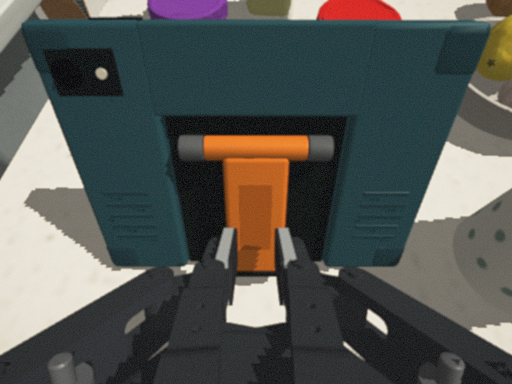

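The fingers closed in front of the bar, to about 20 mm, without touching it. I'll check their depth against the bar's.

```bash
python3 - <<'E'
from h import *
f,s=grab("wrist"); W=cloud(f,s); Rt=q2R(s["tool_rot"])
for u,v in((226,234),(226,245),(284,234),(284,245),(256,215),(256,235),(256,255),(256,262),(200,210),(310,210),(140,240)):
    w=W[v,u]; l=w-cen; print((u,v),f["z_map"][v,u].round(3),"tab",[round(float(l@a),4) for a in(nv,yv,zv)],"tool",(Rt.T@(w-s["tool_pos"])).round(4))
E
```

```text
(226, 234) 0.142 tab [0.0365, -0.014, -0.0185] tool [ 0.0104 -0.0148 -0.0334]
(226, 245) 0.129 tab [0.0489, -0.0126, -0.014] tool [ 0.0108 -0.0135 -0.0466]
(284, 234) 0.141 tab [0.0367, 0.0147, -0.0182] tool [ 0.0105  0.0139 -0.0336]
(284, 245) 0.128 tab [0.0496, 0.0134, -0.0133] tool [ 0.0112  0.0125 -0.0474]
(256, 215) 0.16 tab [0.0164, 0.0009, -0.0221] tool [ 0.013   0.0001 -0.0131]
(256, 235) 0.166 tab [0.0185, 0.001, -0.035] tool [ 0.      0.0001 -0.0112]
(256, 255) 0.174 tab [0.0188, 0.001, -0.051] tool [-0.0152  0.0001 -0.0066]
(256, 262) 0.176 tab [0.0196, 0.001, -0.0562] tool [-0.0204  0.0001 -0.0057]
(200, 210) 0.176 tab [0.0019, -0.0336, -0.0295] tool [ 0.0105 -0.0345  0.0028]
(310, 210) 0.177 tab [0.0018, 0.0343, -0.0294] tool [0.0105 0.0334 0.003 ]
(140, 240) 0.182 tab [0.008, -0.0728, -0.0488] tool [-0.0098 -0.0738  0.003 ]
```

```bash
python3 - <<'E'
from h import *
f,s=grab("wrist"); W=cloud(f,s); Rt=q2R(s["tool_rot"]); T=(W-s["tool_pos"])@Rt
for u in(226,230,234,279,284):
    print(u,[(v,T[v,u].round(3).tolist()) for v in range(222,236,2)])
E
```

```text
226 [(222, [0.008, -0.017, -0.01]), (224, [0.0, -0.019, 0.006]), (226, [-0.002, -0.019, 0.007]), (228, [0.011, -0.015, -0.027]), (230, [0.011, -0.015, -0.029]), (232, [0.011, -0.015, -0.031]), (234, [0.01, -0.015, -0.033])]
230 [(222, [0.008, -0.015, -0.012]), (224, [0.007, -0.015, -0.012]), (226, [0.006, -0.015, -0.012]), (228, [0.011, -0.013, -0.026]), (230, [0.011, -0.013, -0.029]), (232, [0.011, -0.013, -0.031]), (234, [0.011, -0.013, -0.034])]
234 [(222, [0.009, -0.012, -0.013]), (224, [0.007, -0.013, -0.011]), (226, [0.006, -0.012, -0.013]), (228, [0.011, -0.011, -0.026]), (230, [0.011, -0.011, -0.03]), (232, [0.01, -0.011, -0.031]), (234, [0.01, -0.011, -0.033])]
279 [(222, [0.009, 0.013, -0.013]), (224, [0.007, 0.013, -0.013]), (226, [0.006, 0.013, -0.011]), (228, [0.011, 0.012, -0.027]), (230, [0.011, 0.012, -0.029]), (232, [0.011, 0.012, -0.031]), (234, [0.011, 0.011, -0.034])]
284 [(222, [0.007, 0.016, -0.009]), (224, [0.007, 0.016, -0.011]), (226, [0.005, 0.016, -0.01]), (228, [0.011, 0.014, -0.027]), (230, [0.011, 0.014, -0.029]), (232, [0.011, 0.014, -0.032]), (234, [0.011, 0.014, -0.035])]
```

The depth map puts the fingertips about 26 mm behind the nominal TCP, with the bar face at tool z = −11 mm and the scoop floor at +3 mm. So I'll reopen, go 24 mm deeper and close.

```bash
python3 -m jog '[0,0,0,0,0,0,0,0,0,0,0,0,0,0,0,0,0,0]' 50|tail -2; python3 -m jog '[0,0.01,0.06,0,0,0,0,0.01,0.12,0,0,0,0,0.01,0.18,0,0,0,0,0.01,0.22,0,0,0,0,0.01,0.24,0,0,0]' 50;  python3 -m jog '[0,0,0,0,0,0,0,0,0,0,0,0,0,0,0,0,0,0,0,0,0,0,0,0]' 20
python3 - <<'E'
from h import *
print(manip.state()["joint_pos"].round(2))
f,s=grab("wrist"); W=cloud(f,s); Rt=q2R(s["tool_rot"]); T=(W-s["tool_pos"])@Rt
hs=cv2.cvtColor(f["img"],cv2.COLOR_BGR2HSV)
o=(hs[...,0]>3)&(hs[...,0]<16)&(hs[...,1]>150)&(abs((W-cen)@yv)<.015)&((W-cen)@zv<.005);Q=(W[o]-cen);
a,b=np.polyfit(Q@zv,Q@nv,1);print("ajar",-np.arctan(a),b,len(Q))
E
```

```text
gripper_width: 0.588
grasp_force: 0.0
time: 5.9
tool_pos: [0.4941, -0.259, 0.0218]
tool_rot: [-0.278, 0.631, 0.676, 0.261]
contact_force: [0.3, -0.3, 0.1]
gripper_width: 0.584
grasp_force: 0.0
time: 6.4
tool_pos: [0.4942, -0.2595, 0.0221]
tool_rot: [-0.278, 0.631, 0.676, 0.261]
contact_force: [0.1, -0.3, 0.3]
gripper_width: 0.376
grasp_force: 61.2
[-0.85  0.49  1.58  0.45  1.72 -1.01]
ajar 0.07411889130485107 0.015034262408340144 6799
```

The bar is gripped (32 mm, 61 N). It is 0.074 rad ajar, so it needs another 0.80 rad about the hinge.

```bash
python3 - <<'E'
from h import *
s=manip.state();p=np.array(s["tool_pos"]);R0=q2R(s["tool_rot"])
print("hinge in tool",R0.T@(hinge-p))
for d in np.arange(5,52,5):
    Q=R.from_rotvec(-np.radians(d)*yv).as_matrix(); print(d,rel(hinge+Q@(p-hinge),Q@R0,s))
E
```

```text
hinge in tool [ 0.05284739 -0.00177438 -0.0409992 ]
5 [-0.034, -0.0, -0.048, 0.0, -0.028, -0.0]
10 [-0.063, 0.0, -0.098, 0.0, -0.056, -0.0]
15 [-0.088, 0.0, -0.151, 0.0, -0.083, -0.0]
20 [-0.108, 0.0, -0.205, 0.0, -0.111, -0.0]
25 [-0.124, 0.0, -0.262, 0.0, -0.139, -0.0]
30 [-0.134, 0.0, -0.319, 0.0, -0.167, -0.0]
35 [-0.14, 0.0, -0.377, 0.0, -0.194, -0.0]
40 [-0.14, 0.0, -0.436, 0.0, -0.222, -0.0]
45 [-0.135, 0.0, -0.494, 0.0, -0.25, -0.0]
50 [-0.125, 0.0, -0.551, 0.0, -0.278, -0.0]
```

```bash
python3 -m jog '[-0.018,0,-0.024,0,-0.014,0, -0.034,0,-0.048,0,-0.028,0, -0.05,0,-0.073,0,-0.042,0, -0.063,0,-0.098,0,-0.056,0, -0.076,0,-0.124,0,-0.07,0, -0.088,0,-0.151,0,-0.083,0, -0.108,0,-0.205,0,-0.111,0, -0.108,0,-0.205,0,-0.111,0]'
python3 - <<'E'
from h import *
s=manip.state();p=np.array(s["tool_pos"]);R0=q2R(s["tool_rot"])
f,_=grab("top");W=cloud(f);m=(W[...,0]>.39)&(W[...,0]<.6)&(W[...,1]<-.2)&(W[...,1]>-.26)&(W[...,2]>.11)&(W[...,2]<.15)
print("top edge n",m.sum(),np.nanmax(W[m],0),np.nanmin(W[m],0))
for d in np.arange(5,35,5):
    Q=R.from_rotvec(-np.radians(d)*yv).as_matrix(); print(d,rel(hinge+Q@(p-hinge),Q@R0,s))
E
```

```text
time: 7.45
tool_pos: [0.4961, -0.2816, 0.0292]
tool_rot: [-0.155, 0.667, 0.714, 0.146]
contact_force: [2.5, -1.6, -3.8]
gripper_width: 0.375
grasp_force: 60.9
top edge n 712 [ 0.58781503 -0.20673467  0.13966287] [ 0.39301557 -0.24601648  0.11002925]
5 [-0.034, 0.0, -0.047, 0.0, -0.028, -0.0]
10 [-0.063, 0.0, -0.098, 0.0, -0.056, -0.0]
15 [-0.088, 0.0, -0.15, 0.0, -0.083, -0.0]
20 [-0.109, 0.0, -0.205, 0.0, -0.111, -0.0]
25 [-0.124, 0.0, -0.261, 0.0, -0.139, -0.0]
30 [-0.135, 0.0, -0.318, 0.0, -0.167, -0.0]
```

```bash
python3 -m jog '[-0.018,0,-0.012,0,-0.014,0, -0.034,0,-0.037,0,-0.028,0, -0.05,0,-0.063,0,-0.042,0, -0.063,0,-0.088,0,-0.056,0, -0.076,0,-0.114,0,-0.07,0, -0.088,0,-0.14,0,-0.083,0, -0.109,0,-0.195,0,-0.111,0, -0.109,0,-0.195,0,-0.111,0]'
cat > chk.py <<'E'
from h import *
s=manip.state();p=np.array(s["tool_pos"]);R0=q2R(s["tool_rot"])
print("pitch",np.degrees(np.arctan2(-R0[2,2],R0[:,2]@hv)), s["ft_torque"])
f,_=grab("top");W=cloud(f);hs=cv2.cvtColor(f["img"],cv2.COLOR_BGR2HSV);o=(hs[...,0]>3)&(hs[...,0]<16)&(hs[...,1]>150)
m=(W[...,0]>.39)&(W[...,0]<.6)&(W[...,1]<-.2)&(W[...,1]>-.26)&(W[...,2]>.11)&(W[...,2]<.15)
print("top edge",np.nanmax(W[m],0).round(3),np.nanmin(W[m],0).round(3))
g,s=grab("wrist");V=cloud(g,s)
for n,I,W in(("top",f["img"],W),("wrist",g["img"],V)):
    hs=cv2.cvtColor(I,cv2.COLOR_BGR2HSV);o=(hs[...,0]>3)&(hs[...,0]<16)&(hs[...,1]>150)
    P=W[~o&(abs((W-cen)@yv)<.095)&((W-cen)@zv>.028)&((W-cen)@zv<.065)&(abs((W-cen)@nv-.008)<.02)]
    if len(P)>50:
        c=P.mean(0);nn=np.linalg.svd(P-c)[2][2];nn*=np.sign(-nn[1]);print(n,"back n",nn.round(3),np.degrees(np.arcsin(nn[2])).round(1),((c-cen)@nv).round(4),len(P))
    Q=W[o&(abs((W-hinge)@yv)<.015)&(W[...,2]>.02)&((W-hinge)@hv<-.012)&((W-hinge)@hv>-.1)]-hinge
    if len(Q)>20:
        for _ in range(4):
            k=np.polyfit(Q@hv,Q[:,2],1);r=Q[:,2]-np.polyval(k,Q@hv);Q=Q[abs(r)<max(.0015,2*r.std())]
        print(n,"bar from vertical",90-np.degrees(np.arctan(k[0])).round(1),len(Q),(Q@hv).min())
E
python3 chk.py
```

```text
time: 8.5
tool_pos: [0.4969, -0.2993, 0.0425]
tool_rot: [-0.03, 0.681, 0.731, 0.029]
contact_force: [1.9, -1.3, -0.5]
gripper_width: 0.38
grasp_force: 61.2bash:   883 Killed                     python3 chk.py
```

```bash
sed -i 's/svd(P-c)/svd(P-c,full_matrices=False)/' chk.py; python3 chk.py
```

```text
pitch 85.11152380186564 [ 0.11441779 -0.25534839  0.12658798]
top edge [ 0.589 -0.207  0.14 ] [ 0.393 -0.246  0.11 ]
top back n [ 0.069 -0.881  0.468] 27.9 0.0084 245
top bar from vertical 160.7 175 -0.09989757857330653
wrist back n [ 0.066 -0.886  0.46 ] 27.4 0.008 31721
wrist bar from vertical 71.3 6747 -0.07934504258223797
```

```bash
python3 -m jog '[-0.014,0,-0.018,0,-0.011,0, -0.027,0,-0.038,0,-0.022,0, -0.04,0,-0.055,0,-0.033,0, -0.04,0,-0.055,0,-0.033,0]'; python3 chk.py
```

```text
time: 9.2
tool_pos: [0.4972, -0.3038, 0.0474]
tool_rot: [0.008, 0.682, 0.731, -0.007]
contact_force: [1.2, -0.2, 1.7]
gripper_width: 0.375
grasp_force: 61.4
pitch 91.18669645572196 [ 0.13450511 -0.25262113  0.0052347 ]
top edge [ 0.588 -0.207  0.139] [ 0.393 -0.242  0.11 ]
top back n [ 0.052 -0.861  0.507] 30.4 0.0079 193
top bar from vertical 167.4 96 -0.0976352847162093
wrist back n [ 0.067 -0.886  0.459] 27.3 0.0081 24608
wrist bar from vertical 77.3 6748 -0.08064756686942848
```

```bash
python3 -m jog '[-0.014,0,-0.019,0,-0.011,0,-0.014,0,-0.019,0,-0.011,0]'; python3 chk.py
```

```text
time: 9.55
tool_pos: [0.4967, -0.3058, 0.0487]
tool_rot: [0.02, 0.682, 0.731, -0.019]
contact_force: [0.4, -2.7, -2.4]
gripper_width: 0.381
grasp_force: 60.9
pitch 93.20536083556522 [-0.56498525 -0.09343777 -0.04133742]
top edge [ 0.588 -0.207  0.136] [ 0.42  -0.242  0.11 ]
top back n [ 0.06  -0.798  0.6  ] 36.8 0.0057 234
top bar from vertical 169.2 62 -0.0916904961227727
wrist back n [ 0.066 -0.865  0.498] 29.9 0.0065 26047
wrist bar from vertical 79.8 6934 -0.08192401606579434
```

The stop is reached: the tablet has just started to tilt with the bar and the relative angle is 50°. I'll reverse the 2° overtravel, release, and back off upward.

```bash
python3 -m jog '[0.012,0,0.017,0,0.01,0,0.012,0,0.017,0,0.01,0]'; python3 -m jog '[0,0,0,0,0,0,0,0,0,0,0,0,0,0,0,0,0,0]' 60; python3 -m jog '[0,0,-0.2,0,0,0,0,0,-0.6,0,0,0,0,0,-1,0,0,0,0,0,-1,0,0,0]'; python3 chk.py
```

```text
time: 9.9
tool_pos: [0.4967, -0.3045, 0.0469]
tool_rot: [0.008, 0.683, 0.73, -0.007]
contact_force: [-0.5, -2.6, -1.0]
gripper_width: 0.379
grasp_force: 61.0
time: 10.28
tool_pos: [0.4974, -0.304, 0.0476]
tool_rot: [0.009, 0.683, 0.731, -0.007]
contact_force: [0.2, -0.1, -0.3]
gripper_width: 0.701
grasp_force: 0.0
time: 10.78
tool_pos: [0.4998, -0.3039, 0.1542]
tool_rot: [0.014, 0.682, 0.731, -0.007]
contact_force: [1.2, -1.5, -0.2]
gripper_width: 0.707
grasp_force: 0.0
pitch 91.67689567461282 [-0.05590479 -0.05800188 -0.02521543]
top edge [ 0.588 -0.207  0.138] [ 0.393 -0.245  0.11 ]
top back n [ 0.062 -0.835  0.547] 33.1 0.0071 296
top bar from vertical 163.6 367 -0.0996128984814216
wrist back n [ 0.066 -0.873  0.484] 28.9 0.0071 7260
wrist bar from vertical 77.9 2577 -0.0819127475625767
```

The kickstand is fully unfolded (77.9° − 28.9° ≈ 49–50°) and the tablet still leans on the jar. Next is the top pinch.

```bash
cat >> h.py <<'E'
def pinch(below=.047,back=0.):
    Rm=np.stack([yv,nv,-zv],1); return cen+zv*(.073-below+back),Rm
E
python3 - <<'E'
from h import *
p,Rm=pinch(back=.12); print(p,rel(p,Rm), manip.hold_point_z)
E
```

```text
[ 0.48723372 -0.18476013  0.19931135] [1.167, -0.02, -0.53, -0.113, -0.114, 0.49] 0.0187
```

```bash
python3 -m jog '[0,0,-0.6,0,0,0, 0.2,0,-0.9,-0.05,-0.05,0.2, 0.5,0,-0.9,-0.113,-0.114,0.49, 0.8,0,-0.9,-0.113,-0.114,0.49, 1,0,-0.9,-0.113,-0.114,0.49, 1,0,-0.9,-0.113,-0.114,0.49,1,0,-0.9,-0.113,-0.114,0.49,1,0,-0.9,-0.113,-0.114,0.49]' 36|head -3
python3 - <<'E'
from h import *
p,Rm=pinch(back=.12); print(rel(p,Rm),manip.state()["joint_pos"].round(2))
E
```

```text
time: 11.88
tool_pos: [0.489, -0.1997, 0.2336]
tool_rot: [0.201, 0.963, 0.18, 0.004]
[0.058, -0.267, 0.255, -0.022, -0.021, 0.092] [-0.34 -0.33  1.96 -0.36  1.31  0.92]
```

```bash
python3 -m jog '[0.03,-0.13,0,-0.011,-0.011,0.046, 0.058,-0.267,0.1,-0.022,-0.021,0.092,0.058,-0.267,0.25,-0.022,-0.021,0.092,0.058,-0.267,0.25,-0.022,-0.021,0.092]' 36|head -3
python3 - <<'E'
from h import *
p,Rm=pinch(); print(rel(p,Rm),manip.state()["joint_pos"].round(2))
f,s=grab("wrist"); W=cloud(f,s); Rt=q2R(s["tool_rot"]); T=(W-s["tool_pos"])@Rt
cv2.imwrite("pics/w4.png",f["img"]); np.savez("w4.npz",T=T,W=W)
E
```

```text
time: 12.38
tool_pos: [0.4867, -0.1853, 0.1989]
tool_rot: [0.237, 0.971, 0.037, 0.006]
[0.007, -0.002, 1.194, -0.0, 0.001, 0.003] [-0.25 -0.27  1.99 -0.47  1.3   1.34]
```

View pics/w4.png

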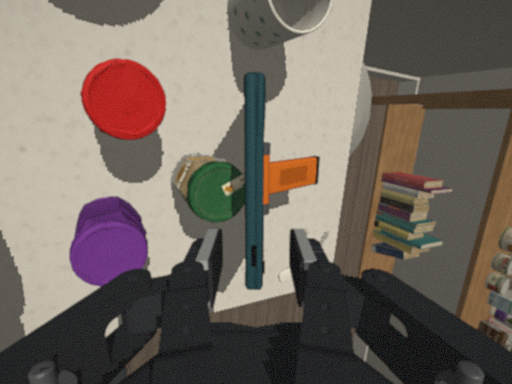

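The view shows the slab edge-on at column 255, centred between the fingers (220 and 292). The kickstand is out at (290,175), and the green jar at (217,192) is the one the tablet leans on. I'll advance and pinch.

```bash
python3 -m jog '[0,0,0.4,0,0,0, 0,0,0.75,0,0,0, 0,0,0.9,0,0,0,0,0,0.97,0,0,0,0,0,0.97,0,0,0]' 36|head -5; python3 -m jog '[0,0,0.1,0,0,0, 0,0,0.2,0,0,0,0,0,0.2,0,0,0]' 36
python3 - <<'E'
from h import *
p,Rm=pinch(); print(rel(p,Rm))
f,s=grab("wrist"); W=cloud(f,s); Rt=q2R(s["tool_rot"]); T=(W-s["tool_pos"])@Rt
cv2.imwrite("pics/w5.png",f["img"]); 
m=(abs(T[...,1])<.006)&(abs(T[...,0]-.02)<.02)&(T[...,2]>-.1)&(T[...,2]<0); print("slab top in tool z",np.percentile(T[m][:,2],[5,50,95]))
for sg in(-1,1):
    m=(T[...,1]*sg>.012)&(T[...,1]*sg<.03)&(abs(T[...,0])<.013)&(T[...,2]>-.08)&(T[...,2]<.0);print("finger max z",np.percentile(T[m][:,2],[50,90,99]),m.sum())
E
```

```text
time: 13.05
tool_pos: [0.4918, -0.23, 0.1162]
tool_rot: [0.238, 0.971, 0.035, 0.009]
contact_force: [0.1, -0.1, 0.3]
gripper_width: 0.422
time: 13.42
tool_pos: [0.4913, -0.2389, 0.0964]
tool_rot: [0.237, 0.971, 0.036, 0.008]
contact_force: [-0.0, -0.9, 0.4]
gripper_width: 0.42
grasp_force: 0.0
[-0.004, -0.008, 0.037, 0.0, -0.0, 0.002]
slab top in tool z [-0.09864587 -0.039885   -0.03864621]
finger max z [-0.05797095 -0.03164315 -0.00041322] 2215
finger max z [-0.0587873  -0.03433031 -0.02518453] 2173
```

```bash
python3 -m jog '[0,0,0.04,0,0,0,0,0,0.06,0,0,0]' 36|head -4; python3 -m jog '[0,0,0,0,0,0,0,0,0,0,0,0,0,0,0,0,0,0,0,0,0,0,0,0]' 5
python3 - <<'E'
from h import *
# target
a=np.array([.489,.035]);b=np.array([.517,.328]);mid=(a+b)/2;d=(b-a)/np.linalg.norm(b-a)
bx=np.array([d[1],-d[0],0]) # back horizontal, +x
ty=np.array([d[0],d[1],0])
t=np.radians(26); n2=bx*np.cos(t)-ez*np.sin(t); z2=bx*np.sin(t)+ez*np.cos(t)
s=manip.state();R0=q2R(s["tool_rot"]);p=np.array(s["tool_pos"])
T0=np.stack([nv,yv,zv],1); T1=np.stack([n2,ty,z2],1)
# tablet yaw as grasped = tool: assume nv||tool y, zv||-tool z
T0=np.stack([R0[:,1],R0[:,0],-R0[:,2]],1)
loc=T0.T@(p-cen); print("TCP in tablet",loc, "T1 det",np.linalg.det(T1),np.linalg.det(T0))
# standing: back lower corner (+8,-73) at z=0 ; foot local
al=np.radians(50); foot=np.array([.008+.082*np.sin(al),0,.017-.082*np.cos(al)])
zc=-(T1@np.array([.008,0,-.073]))[2]
print("centre z",zc,"foot z",zc+(T1@foot)[2])
# centre footprint so tablet centre sits on the line
c1=np.array([mid[0],mid[1],zc]); p1=c1+T1@loc; R1=T1@T0.T@R0
np.savez("tgt.npz",c1=c1,p1=p1,R1=R1,T1=T1); print("target TCP",p1,"tool z",R1[:,2],"joints",s["joint_pos"].round(2))
E
```

```text
time: 13.72
tool_pos: [0.4922, -0.2417, 0.0922]
tool_rot: [0.237, 0.971, 0.036, 0.009]
contact_force: [0.1, -0.2, -0.5]
time: 14.22
tool_pos: [0.4922, -0.2418, 0.0925]
tool_rot: [0.237, 0.971, 0.036, 0.009]
contact_force: [-0.2, 0.3, 0.6]
gripper_width: 0.175
grasp_force: 60.1
TCP in tablet [0.00171382 0.0011582  0.0248106 ] T1 det 1.0 1.0000000000000002
centre z 0.06911893455415181 foot z 0.005980736640231743
target TCP [0.51547049 0.18147176 0.09066726] tool z [-0.43638308  0.04170214 -0.89879405] joints [-0.36 -0.12  2.05 -0.5   1.06  1.35]
```

```bash
python3 -m jog '[0,0.05,-0.1,0,0,0, 0,0.15,-0.3,0,0,0, 0,0.31,-0.6,0,0,0, 0,0.51,-1,0,0,0,0,0.51,-1,0,0,0]'; python3 -m jog '[0,0.26,-0.5,0,0,0, 0,0.51,-1,0,0,0,0,0.51,-1,0,0,0]'|head -2; python3 -m jog '[0,0.26,-0.5,0,0,0, 0,0.51,-1,0,0,0,0,0.51,-1,0,0,0]'
python3 - <<'E'
from h import *
t=np.load("tgt.npz"); p=t["p1"].copy(); p[2]+=.33
print(rel(p,t["R1"]),manip.state()["joint_pos"].round(2))
f,s=grab("wrist");cv2.imwrite("pics/w6.png",f["img"])
E
```

```text
time: 14.85
tool_pos: [0.4944, -0.2413, 0.2089]
tool_rot: [0.239, 0.97, 0.035, 0.012]
contact_force: [0.9, 0.6, -6.5]
gripper_width: 0.175
grasp_force: 59.4
time: 15.22
tool_pos: [0.4939, -0.2404, 0.3208]
time: 15.6
tool_pos: [0.4931, -0.2393, 0.4315]
tool_rot: [0.238, 0.971, 0.035, 0.011]
contact_force: [0.7, -0.7, -5.4]
gripper_width: 0.175
grasp_force: 60.1
[0.531, -3.756, -1.838, 0.247, 0.005, -0.461] [-0.36 -0.31  1.63 -0.43  1.59  1.08]
```

View pics/w6.png

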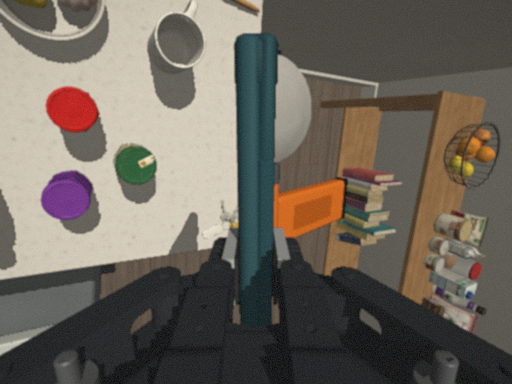

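The tablet is held straight and clear. The jar still stands at (135,165).

```bash
python3 -m jog '[0.03,-0.2,-0.1,0.03,0,-0.058, 0.06,-0.4,-0.2,0.062,0.001,-0.115, 0.09,-0.6,-0.3,0.093,0.002,-0.173, 0.13,-0.8,-0.4,0.124,0.003,-0.23, 0.14,-0.99,-0.48,0.155,0.003,-0.288, 0.14,-0.99,-0.48,0.185,0.004,-0.346, 0.14,-0.99,-0.48,0.216,0.004,-0.403,0.14,-0.99,-0.48,0.247,0.005,-0.461]'
python3 - <<'E'
from h import *
t=np.load("tgt.npz"); p=t["p1"].copy(); p[2]+=.33
print(rel(p,t["R1"]),manip.state()["joint_pos"].round(2))
E
```

```text
time: 16.65
tool_pos: [0.4977, -0.1285, 0.4207]
tool_rot: [-0.138, 0.763, 0.615, -0.144]
contact_force: [-0.0, -0.9, -5.7]
gripper_width: 0.174
grasp_force: 60.1
[3.068, -0.479, 0.036, 0.017, 0.0, -0.038] [-0.34  0.02  1.34 -0.12  2.17 -0.17]
```

```bash
python3 -m jog '[0.4,-0.05,0,0.008,0,-0.019, 0.9,-0.15,0,0.017,0,-0.038, 1,-0.16,0,0.017,0,-0.038,1,-0.16,0,0.017,0,-0.038]'|head -2;  python3 -m jog '[0.4,-0.06,0,0,0,0, 0.9,-0.13,0,0,0,0,1,-0.14,0,0,0,0,1,-0.14,0,0,0,0]'|head -2
python3 - <<'E'
from h import *
t=np.load("tgt.npz"); p=t["p1"].copy(); p[2]+=.33
print(rel(p,t["R1"]),manip.state()["joint_pos"].round(2))
E
```

```text
time: 17.15
tool_pos: [0.5042, -0.027, 0.4232]
time: 17.65
tool_pos: [0.5017, 0.0728, 0.4313]
[1.095, 0.069, 0.079, 0.002, 0.001, -0.002] [-0.02  0.03  1.32  0.04  2.23  0.1 ]
```

```bash
python3 -m jog '[0.5,0.03,0,0,0,0, 1,0.07,0.08,0,0,0,1,0.07,0.08,0,0,0,1,0.07,0.08,0,0,0]'|head -2; python3 - <<'E'
from h import *
t=np.load("tgt.npz"); p=t["p1"].copy(); p[2]+=.05
print(rel(p,t["R1"]),manip.state()["joint_pos"].round(2))
f,s=grab("top");W=cloud(f);g,s2=grab("side");V=cloud(g)
p0=np.array(s["tool_pos"]);T1=t["T1"]; c=p0-(t["p1"]-t["c1"])
for n,U,I in(("top",W,f["img"]),("side",V,g["img"])):
    L=(U-c)@T1; m=(abs(L[...,0])<.03)&(abs(L[...,1])<.13)&(L[...,2]>-.09)&(L[...,2]<.09)
    H=cv2.cvtColor(I,cv2.COLOR_BGR2HSV); 
    print(n,m.sum(),np.nanpercentile(L[m],[1,50,99],axis=0).round(3).tolist())
    o=(H[...,0]>3)&(H[...,0]<16)&(H[...,1]>150)&(np.linalg.norm(U-c,axis=-1)<.2)
    if o.sum()>5: print(" orange",np.percentile(L[o],[2,50,98],axis=0).round(3).tolist())
cv2.imwrite("pics/c1.png",np.vstack([cv2.resize(g["img"][60:310,130:350],(440,500))]))
E
```

```text
time: 18.15
tool_pos: [0.5148, 0.1713, 0.4211]
[0.117, 1.206, 2.531, 0.002, 0.001, -0.003] [0.13 0.1  1.26 0.12 2.21 0.28]
top 1387 [[-0.009, -0.098, -0.071], [-0.007, -0.071, 0.017], [0.007, -0.04, 0.07]]
side 3281 [[-0.019, -0.09, -0.071], [-0.006, 0.032, 0.012], [0.015, 0.1, 0.086]]
 orange [[-0.008, 0.015, -0.035], [-0.007, 0.035, -0.008], [0.068, 0.061, 0.018]]
```

View pics/c1.png

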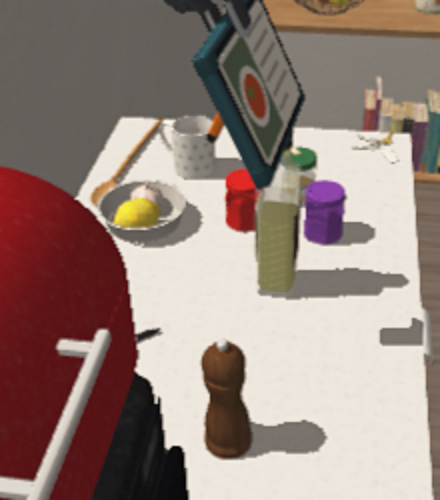

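The tablet is above the gap with its screen towards the robot and the kickstand behind, and the in-hand geometry matches the model within 2 mm. The bottle and mill stand unmoved. I'll descend.

```bash
python3 -m jog '[0.117,0.2,0.4,0.002,0.001,-0.003, 0.117,0.4,0.84,0.002,0.001,-0.003, 0.117,0.4,0.84,0.002,0.001,-0.003]'|head -2; python3 -m jog '[0,0.2,0.42,0,0,0, 0,0.4,0.84,0,0,0,0,0.4,0.84,0,0,0]'|head -2;python3 -m jog '[0,0.2,0.42,0,0,0, 0,0.4,0.84,0,0,0,0,0.4,0.84,0,0,0]'|head -2
python3 - <<'E'
from h import *
t=np.load("tgt.npz"); p=t["p1"].copy()
print(rel(p,t["R1"]),manip.state()["joint_pos"].round(2))
f,s=grab("top");W=cloud(f);g,s2=grab("side");V=cloud(g)
for n,U in(("top",W),("side",V)):
    for l,(x0,x1,y0,y1,z0,z1) in dict(bottle=(.42,.56,-.03,.08,.15,.26),mill=(.45,.6,.29,.42,.11,.165)).items():
        k=(U[...,0]>x0)&(U[...,0]<x1)&(U[...,1]>y0)&(U[...,1]<y1)&(U[...,2]>z0)&(U[...,2]<z1);T=U[k]
        if len(T)>5: lo,hi=np.percentile(T,[1,99],0);print(n,l,len(T),lo.round(3),hi.round(3))
    L=(U-(np.array(s["tool_pos"])-t["p1"]+t["c1"]))@t["T1"]; m=(abs(L[...,0])<.02)&(abs(L[...,1])<.105)&(abs(L[...,2])<.08)
    print(n,"tab",np.percentile(L[m],[1,99],axis=0).round(3).tolist(),m.sum(),np.nanmin(U[m],0).round(3),np.nanmax(U[m],0).round(3))
E
```

```text
time: 18.62
tool_pos: [0.5136, 0.1825, 0.324]
time: 19.0
tool_pos: [0.5136, 0.1834, 0.2343]
time: 19.38
tool_pos: [0.5133, 0.1842, 0.1426]
[-0.026, 0.25, 0.456, -0.001, -0.0, 0.001] [0.15 0.22 1.59 0.11 1.77 0.24]
top bottle 405 [0.461 0.006 0.193] [0.519 0.062 0.222]
top mill 344 [0.495 0.305 0.111] [0.54  0.35  0.161]
top tab [[-0.008, -0.098, -0.072], [0.008, -0.044, 0.071]] 688 [0.457 0.085 0.054] [0.532 0.145 0.188]
side bottle 727 [0.461 0.024 0.152] [0.518 0.066 0.258]
side mill 485 [0.496 0.319 0.111] [0.541 0.354 0.161]
side tab [[-0.018, -0.091, -0.069], [0.009, 0.1, 0.077]] 2266 [0.458 0.088 0.058] [0.553 0.288 0.2  ]
```

```bash
python3 -m jog '[-0.02,0.12,0.2,0,0,0, -0.026,0.2,0.36,0,0,0,-0.026,0.228,0.42,0,0,0,-0.026,0.228,0.42,0,0,0]'; python3 -m jog '[0,0.005,0.01,0,0,0,0,0.01,0.02,0,0,0,0,0.014,0.03,0,0,0,0,0.014,0.03,0,0,0]'
```

```text
time: 19.98
tool_pos: [0.5153, 0.182, 0.0951]
tool_rot: [-0.167, 0.72, 0.657, -0.151]
contact_force: [-1.9, -0.3, -0.8]
gripper_width: 0.174
grasp_force: 60.8
time: 20.48
tool_pos: [0.5159, 0.1822, 0.0951]
tool_rot: [-0.167, 0.72, 0.657, -0.15]
contact_force: [-6.3, -1.5, 11.9]
gripper_width: 0.171
grasp_force: 62.0
```

```bash
python3 -m jog '[0,-0.004,-0.009,0,0,0,0,-0.008,-0.017,0,0,0,0,-0.008,-0.017,0,0,0]'
cat > fin.py <<'E'
from h import *
t=np.load("tgt.npz"); c1=t["c1"];T1=t["T1"]
for n in("top","side","wrist"):
    f,s=grab(n);U=cloud(f,s);L=(U-c1)@T1;H=cv2.cvtColor(f["img"],cv2.COLOR_BGR2HSV)
    o=(H[...,0]>3)&(H[...,0]<16)&(H[...,1]>150)
    m=(abs(L[...,0])<.03)&(abs(L[...,1])<.105)&(L[...,2]>-.07)&(L[...,2]<.09)
    print(n,"tab",np.percentile(L[m],[1,50,99],axis=0).round(3).tolist(),m.sum(),"world",np.nanmin(U[m],0).round(3),np.nanmax(U[m],0).round(3))
    q=o&(L[...,0]>.015)&(L[...,0]<.1)&(abs(L[...,1])<.03)
    if q.sum()>5:print("  orange world",np.percentile(U[q],[1,50,99],axis=0).round(3).tolist(),q.sum())
    for sd,rng in(("screen",(-.02,-.002)),("back",(.002,.016))):
        k=(L[...,0]>rng[0])&(L[...,0]<rng[1])&(abs(L[...,1])<.09)&(abs(L[...,2])<.065)&~o
        P=U[k]
        if len(P)>150:
            for _ in range(5):
                c=P.mean(0);nn=np.linalg.svd(P-c,full_matrices=False)[2][2];r=(P-c)@nn;P=P[abs(r)<max(.002,2*r.std())]
            nn*=np.sign(nn[0]);print("  ",sd,len(P),"lean",np.degrees(np.arcsin(-nn[2])).round(1),"yaw",np.degrees(np.arctan2(nn[1],nn[0])).round(1),"off",((c-c1)@T1[:,0]).round(4))
    cv2.imwrite(f"pics/fin_{n}_{int(manip.state()['time']*100)}.png",f["img"])
E
python3 fin.py
```

```text
time: 20.85
tool_pos: [0.5164, 0.182, 0.0954]
tool_rot: [-0.166, 0.72, 0.657, -0.15]
contact_force: [-4.6, -2.0, 7.2]
gripper_width: 0.174
grasp_force: 61.6
top tab [[-0.01, -0.101, -0.069], [-0.008, -0.073, 0.017], [0.026, -0.044, 0.074]] 648 world [ 0.46   0.079 -0.004] [0.534 0.142 0.14 ]
   screen 400 lean 25.6 yaw -5.2 off -0.0081
side tab [[-0.02, -0.092, -0.067], [-0.008, 0.02, 0.011], [0.019, 0.1, 0.086]] 2057 world [ 0.46   0.085 -0.001] [0.56  0.286 0.158]
   screen 1325 lean 25.7 yaw -5.3 off -0.0083
wrist tab [[-0.017, -0.029, -0.068], [0.002, 0.035, 0.073], [0.029, 0.099, 0.088]] 15548 world [ 0.491  0.145 -0.003] [0.559 0.287 0.157]
  orange world [[0.526, 0.165, 0.009], [0.538, 0.184, 0.05], [0.554, 0.198, 0.079]] 2724
   back 163 lean 22.6 yaw -4.1 off 0.0127
```

```bash
python3 -m jog '[0,-0.006,-0.013,0,0,0,0,-0.01,-0.022,0,0,0,0,-0.01,-0.022,0,0,0]'|grep force; python3 -m jog '[0,0,0,0,0,0,0,0,0,0,0,0,0,0,0,0,0,0]' 34; python3 fin.py
```

```text
contact_force: [-1.9, -0.9, 0.1]
grasp_force: 60.9
time: 21.75
tool_pos: [0.5165, 0.1822, 0.096]
tool_rot: [-0.166, 0.72, 0.657, -0.149]
contact_force: [-0.2, 0.6, 1.0]
gripper_width: 0.398
grasp_force: 0.0
top tab [[-0.011, -0.101, -0.069], [-0.007, -0.073, 0.017], [0.027, -0.044, 0.075]] 625 world [ 0.46   0.079 -0.005] [0.534 0.142 0.14 ]
   screen 380 lean 24.4 yaw -5.2 off -0.0079
side tab [[-0.028, -0.091, -0.068], [-0.008, 0.021, 0.012], [0.024, 0.1, 0.086]] 1991 world [ 0.46   0.086 -0.001] [0.568 0.286 0.162]
   screen 1249 lean 24.5 yaw -5.3 off -0.0081
wrist tab [[-0.026, -0.088, -0.069], [0.002, 0.028, 0.073], [0.029, 0.099, 0.09]] 17223 world [ 0.477  0.078 -0.003] [0.566 0.287 0.16 ]
  orange world [[0.525, 0.165, 0.009], [0.538, 0.184, 0.05], [0.555, 0.198, 0.08]] 2758
   screen 151 lean 24.7 yaw -1.5 off -0.0172
   back 288 lean -15.8 yaw -5.2 off 0.0124
```

The tablet stands free and well placed, but its lean is 24.5° instead of 26°, which suggests the kickstand is a few degrees short of its stop. I'll regrip, tip the tablet so that only the foot touches, and drag it forward so that foot friction opens the stand fully.

```bash
python3 -m jog '[0,0,0,0,0,0,0,0,0,0,0,0,0,0,0,0,0,0,0,0,0,0,0,0]' 5|grep force; python3 -m jog '[0,-0.013,-0.027,0,0,0,0,-0.018,-0.036,0.017,0,0,0,-0.018,-0.036,0.017,0,0]'|grep -E "force|pos"; python3 -m jog '[0,0.005,0.01,0,0,0,0,0.01,0.02,0,0,0,0,0.01,0.02,0,0,0]'|grep -E "force|pos"
```

```text
contact_force: [-4.4, 0.6, 1.6]
grasp_force: 61.1
tool_pos: [0.5165, 0.1816, 0.0983]
contact_force: [0.1, -0.1, -5.7]
grasp_force: 60.4
tool_pos: [0.5159, 0.182, 0.0977]
contact_force: [0.5, 0.1, -5.2]
grasp_force: 60.5
```

```bash
python3 -m jog '[0,0.005,0.01,0,0,0,0,0.005,0.01,0,0,0]'|grep -E "contact|pos"; python3 -m jog '[0,0.005,0.01,0,0,0,0,0.005,0.01,0,0,0]'|grep -E "contact|pos";python3 -m jog '[0,0.005,0.01,0,0,0,0,0.005,0.01,0,0,0]'|grep -E "contact|pos"
```

```text
tool_pos: [0.5158, 0.1821, 0.0974]
contact_force: [-1.3, 0.3, 1.0]
tool_pos: [0.5156, 0.1822, 0.0972]
contact_force: [-3.9, -0.9, 4.8]
tool_pos: [0.5153, 0.1823, 0.0969]
contact_force: [-5.3, -0.7, 8.1]
```

```bash
python3 -m jog '[0,-0.02,0.01,0,0,0,0,-0.045,0.022,0,0,0,0,-0.09,0.044,0,0,0,0,-0.135,0.066,0,0,0,0,-0.135,0.066,0,0,0]'|grep -E "contact|pos"; python3 -m jog '[0,-0.02,-0.04,0,0,0,0,-0.04,-0.08,0,0,0,0,0.095,-0.146,-0.017,0,0,0,0.095,-0.146,-0.017,0,0]'|grep -E "contact|pos"
python3 - <<'E'
from h import *
t=np.load("tgt.npz"); print(rel(t["p1"]+[0.0015,0,.0055],t["R1"]))
E
```

```text
tool_pos: [0.5029, 0.1836, 0.096]
contact_force: [5.2, -0.6, 2.9]
tool_pos: [0.5154, 0.182, 0.1026]
contact_force: [-0.2, -0.4, -5.3]
[-0.004, 0.043, 0.051, -0.0, -0.0, 0.001]
```

```bash
python3 -m jog '[0,0.02,0.025,0,0,0,0,0.037,0.04,0,0,0,0,0.04,0.048,0,0,0,0,0.04,0.048,0,0,0]'|grep -E "contact|pos"; python3 -m jog '[0,0.005,0.01,0,0,0,0,0.005,0.01,0,0,0]'|grep -E "contact|pos"
```

```text
tool_pos: [0.5175, 0.1819, 0.0969]
contact_force: [-0.5, 0.9, -6.5]
tool_pos: [0.5177, 0.1819, 0.096]
contact_force: [-0.4, -0.7, -6.6]
```

```bash
python3 -m jog '[0,0.005,0.01,0,0,0,0,0.005,0.01,0,0,0]'|grep -E "contact|pos"; python3 -m jog '[0,0.005,0.01,0,0,0,0,0.005,0.01,0,0,0]'|grep -E "contact|pos"; python3 -m jog '[0,0.003,0.006,0,0,0,0,0.003,0.006,0,0,0]'|grep -E "contact|pos"
```

```text
tool_pos: [0.5181, 0.1819, 0.0956]
contact_force: [-0.3, 0.1, -2.6]
tool_pos: [0.5185, 0.1819, 0.0954]
contact_force: [0.8, -1.0, 4.7]
tool_pos: [0.5187, 0.1819, 0.0953]
contact_force: [1.3, -1.6, 7.0]
```

```bash
python3 -m jog '[0,-0.006,-0.012,0,0,0,0,-0.006,-0.012,0,0,0]'|grep -E "contact|pos";python3 -m jog '[0,0,0,0,0,0,0,0,0,0,0,0,0,0,0,0,0,0]' 34|grep -E "contact|width"; python3 fin.py
```

```text
tool_pos: [0.5184, 0.1819, 0.0954]
contact_force: [1.1, -1.2, 5.7]
contact_force: [0.5, 0.7, -0.1]
gripper_width: 0.396
top tab [[-0.007, -0.101, -0.068], [-0.005, -0.073, 0.017], [0.026, -0.043, 0.076]] 647 world [ 0.46   0.079 -0.004] [0.539 0.141 0.139]
   screen 397 lean 25.9 yaw -5.2 off -0.0051
side tab [[-0.028, -0.09, -0.068], [-0.005, 0.02, 0.011], [0.023, 0.1, 0.087]] 2013 world [ 0.461  0.085 -0.002] [0.568 0.287 0.162]
   screen 1270 lean 25.9 yaw -5.3 off -0.0055
wrist tab [[-0.025, -0.07, -0.066], [0.005, 0.028, 0.074], [0.029, 0.099, 0.089]] 16107 world [ 0.486  0.077 -0.003] [0.566 0.286 0.161]
  orange world [[0.526, 0.165, 0.01], [0.541, 0.184, 0.052], [0.56, 0.2, 0.083]] 3077
   screen 174 lean 24.8 yaw -1.2 off -0.0154
```

The lean is now 25.9°, so the kickstand is at its stop. I'll retreat along the slab.

```bash
python3 -m jog '[0,0,-0.1,0,0,0,0,0,-0.3,0,0,0,0,0,-0.7,0,0,0,0,0,-1,0,0,0,0,0,-1,0,0,0]'|grep -E "contact|pos"; python3 -m jog '[0,-0.2,-0.5,0,0,0,0,-0.4,-1,0,0,0,0,-0.4,-1,0,0,0,0,-0.4,-1,0,0,0]'|grep -E "contact|pos|time"; python3 fin.py
python3 - <<'E'
import cv2,glob,os
a=sorted(glob.glob("pics/fin_side*"),key=os.path.getmtime)[-1];b=sorted(glob.glob("pics/fin_top*"),key=os.path.getmtime)[-1]
I=cv2.imread(a)[90:310,150:350];J=cv2.imread(b)[70:290,80:430]
cv2.imwrite("pics/last.png",cv2.hconcat([cv2.resize(I,(300,330)),cv2.resize(J,(490,330))]))
E
```

```text
tool_pos: [0.5642, 0.1777, 0.1886]
contact_force: [0.4, -0.0, -0.2]
time: 28.42
tool_pos: [0.5684, 0.1765, 0.2908]
contact_force: [-0.5, 0.2, -0.2]
top tab [[-0.007, -0.099, -0.068], [-0.005, -0.066, 0.021], [0.023, -0.03, 0.076]] 822 world [ 0.46   0.079 -0.003] [0.541 0.155 0.14 ]
   screen 502 lean 25.8 yaw -4.9 off -0.0052
side tab [[-0.007, -0.092, -0.068], [-0.005, 0.016, 0.015], [0.011, 0.1, 0.077]] 2091 world [ 0.461  0.084 -0.002] [0.553 0.285 0.141]
   screen 1369 lean 25.9 yaw -5.2 off -0.0055
wrist tab [[-0.006, -0.088, -0.057], [-0.001, 0.016, 0.073], [0.028, 0.098, 0.076]] 3631 world [0.465 0.084 0.011] [0.553 0.282 0.139]
  orange world [[0.529, 0.165, 0.01], [0.543, 0.181, 0.047], [0.56, 0.197, 0.077]] 763
   screen 1037 lean 25.9 yaw -5.1 off -0.0052
```

View pics/last.png

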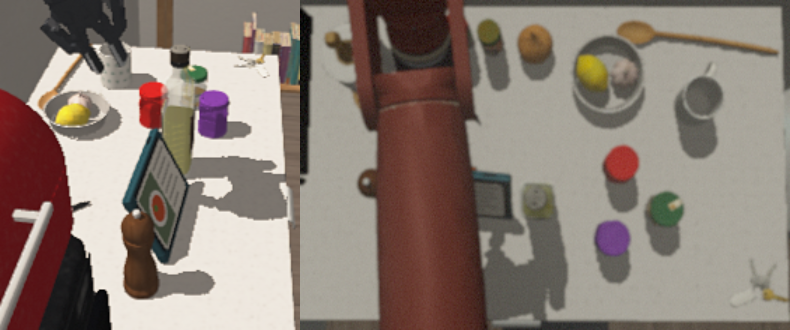

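The tablet (155,195 in the crop) stands free between the mill and the bottle with its screen to the front. The jar, bottle, mill and mug are all upright, and the gripper is clear.

```bash
python3 -c "
from plant import manip
print(manip.job_done())"
```

```text
the job is handed in; nothing more can be done
None
```

The job is handed in: the kickstand is fully unfolded and the tablet stands free in line between the oil bottle and the pepper mill, leaning 25.9° with its screen to the front, after about 28.6 s, with the jar, bottle, mill and mug all upright and no sign of being pushed about.

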